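Assemble the stone sieve stack

ROBOT

A 6-joint arm with a two-finger parallel gripper is mounted at the origin on a cart in front of the work surface, level with it; the furniture and walls round the work are solid. World frame = base frame: x ahead of the robot, y to its left, z up, the work surface at z = 0. Lengths are in m, angles in rad, forces in N, time in s.
With the tool pointing down it reaches from about 0.4 to 0.825 m from the base axis. Payload 7 kg.
Tool frame: the origin (TCP) lies on the centre line of the jaws, within the pads' length; the fingertips stand 19 mm ahead of it and the grasp point (between the pads) is the TCP; x points along the fingers, z is the direction in which the jaws open and shut, and the axes are right-handed (so a half turn about x gives the same grasp; the last joint's range is limited). The gripper opens to 88 mm and grips with 3 to 60 N. Pads are 19 mm wide; open, the fingers measure 130 mm over their backs; the gripper's body (78 mm by 193 mm) begins 47 mm behind the grasp point.
Start: joints at [-0.846, 0.359, 0.012, 0, -1.224, -0.288], TCP at [0.286, -0.612, 0.246] pointing down, gripper open.
Joint ranges: [-3.07, 3.07], [-1.43, 2.12], [-1.02, 1.25], [-3.03, 1.67], [-3.05, -0], [-3.03, 3.03]. Speed limits (rad/s): [2.39, 2.39, 3.01, 3.14, 3.14, 3.14].

INTERFACE

Orientations are given as a 3x3 rotation matrix whose columns are the frame's x, y, z axes.
In Python, from bench import monitor, eyes, workorder, find_in, trace, mark_of gives the robot as it stands. The module is installed in compiled form; this text tells all that it offers.
- The arm moves only by the tool play_rows, never from a script. Its argument "series" is text: rows parted by semicolons, each of 7 numbers parted by spaces: the shift along the tool's x, y, z in m, then the turn, a rotation vector about the tool's x, y, z in degrees, then the gripper's target within -1 to 1 (fully open at 1, half-way at 0, shut at -1). In form: x y z wx wy wz hand; .... A call has 1 to 12 rows; each row shifts and turns the commanded pose from where the row before left it, along the tool's axes as they then stand; what a row does not reach is not made up. A row lasts 1/8 s, in which the tool goes at most 62.5 mm and 10.7 degrees, less where a joint would pass 70% of its speed; a pose out of reach is approached as far as the arm can. A call with a gripper value outside its range is refused whole. The fingers move at their own pace and stop on an object; "squeeze" is the grip in N (left out, the last holds). Time passes only in rows, so rows that do not move let the fingers close. It gives the time, the measured TCP pose, the force and the opening at its end, in the units of the state.
- monitor.get_obs(): the state, without advancing time (a new reading comes with each control period).
- eyes.snapshot(name): name is "side" or "top"; returns a dict with "frame" (384x512x3 uint8, red, green, blue), "z_map" (384x512 float32, m along the optical axis (not along the pixel's ray), 0 where there is no reading), "mtx" (3x3 intrinsics, pixels), "world_from_camera" (4x4, takes a point from camera to world coordinates). Camera axes: x right, y down, z forward; pixel columns grow to the right and rows downward; lengths in m; the calibration is good to about 2 mm. A picture is of the moment at which its call begins.
- workorder.finish_job(): hands the job in, once; it reports no verdict.
Trained networks look in a picture, given as the dict that the camera call returned (one of the last four; its "shot" number tells which), for a name from the list of things; names that differ only in an ending like _2 or _b are one class to them, and where a whole thing is asked for, a point or a joint stands for the part that bears it (a point fixed in the world has none). Each returns a list of dicts, best first, with "conf" (0 to 1); they miss things now and then, are a little off and sometimes report something else, mostly with a low value. They report only what shows in the picture. A call takes as long as a camera call. They do not tell look-alikes from the thing itself.
- find_in(label, picture): "extent" ([centre column, centre row, width, height] in pixels, round what is visible of it).
- trace(label, picture): "mask" (384x512 bool, what is visible of it) and "extent" ([centre column, centre row, width, height] in pixels, round what is visible of it).
- mark_of(label, picture): "centre" ([column, row] in pixels: a listed point, or the origin of a listed thing).
The state is a dict: "time_s": time; "joint_pos": joint angles; "joint_velocities": joint speeds; "joint_torque": joint torques, N m; "tool_pos": TCP position; "orientation": TCP orientation; "wrist_force": force on the tool from outside, world axes, zero at the start; "moment": the same for the moment, N m; "finger_gap": opening from 0.0 (shut) to 1.0 (fully open).
Only numpy, scipy, OpenCV 4.12 (cv2) and the standard library are available. Lean on these libraries where they do the work, as an engineer would, in place of code of your own. Each camera call takes 0.05 s, during which the arm holds its last target. There are 200 camera calls.

TASK

Put the stone sieve together for sizing a parcel of small stones: into the receiving pan goes the sieve with the finest holes, on it the medium one, on that the coarse one, and the lid on top. Each part must sit level and fully home in the one below, and the stone jar standing among the parts is to stay upright where it is.

Things in the scene. Friction and masses are not known exactly. Their poses are not given: they have to be found in the camera images.
- pan_mouth (a point): Receiving pan: plain steel cup without holes on a foot disc 80 mm across, 6 mm thick; about 0.9 kg, loose, stays where it stands. Mouth 44 mm across in a 49 mm rim, 11 mm deep; a sieve's foot enters until its shoulder meets the rim (underside 8 mm below the rim). Point: centre of the mouth at rim height, 26 mm above the desk; z up.
- fine_sieve_center (a point): Fine sieve: many tiny (2.6 mm) holes, the shortest. Steel, 28 mm tall, about 80 g. 54 mm knurled band 11 to 17 mm above the underside: grip it there from above. Tapered foot 8 mm high, 34 (bottom) to 42 mm wide. Socket on top 44 mm across, 9 deep, in a 49 mm rim: the next part's foot enters till its shoulder meets the rim (underside 8 mm under the rim). Point: on the axis, 14 mm above the underside; z up.
- medium_sieve_center (a point): Medium sieve: 19 holes of 5.6 mm, middle height. Steel, 34 mm tall, about 80 g. 54 mm knurled band 11 to 23 mm above the underside: grip it there from above. Tapered foot 8 mm high, 34 (bottom) to 42 mm wide. Socket on top 44 mm across, 9 deep, in a 49 mm rim: the next part's foot enters till its shoulder meets the rim (underside 8 mm under the rim). Point: on the axis, 17 mm above the underside; z up.
- coarse_sieve_center (a point): Coarse sieve: seven large (11 mm) holes, the tallest. Steel, 40 mm tall, about 80 g. 54 mm knurled band 11 to 29 mm above the underside: grip it there from above. Tapered foot 8 mm high, 34 (bottom) to 42 mm wide. Socket on top 44 mm across, 9 deep, in a 49 mm rim: the next part's foot enters till its shoulder meets the rim (underside 8 mm under the rim). Point: on the axis, 20 mm above the underside; z up.
- lid_center (a point): Lid: closed steel disc without holes or socket, a low button (18 mm across, 4 mm high) in the middle of its top. 24 mm tall with the button, about 70 g. 54 mm knurled band 11 to 20 mm above the underside: grip round it from above. Tapered foot 8 mm high, 34 (bottom) to 42 mm across. Point: on the axis, 12 mm above the underside; z up.
- jar_center (a point): Closed glass jar of small stones with a black screw cap, 39 mm across, 43 mm tall, loose, among the sieve parts; not to be moved. Point: on its axis, half-way up; z up.
Things that resemble listed ones, but are neither listed nor needed, are in the scene too. What is shaped like the part that bears pan_mouth but blue is not meant.

How it is judged:
At the end, for the whole second after the job is handed in: Bottom to top: pan, fine, medium, coarse sieve, lid; each within 4 mm of the axis of the part below and 3 mm of its seated height, level within 0.08 rad, at rest; pan flat on the desk (rim 22 to 30 mm high); jar upright (0.15 rad), within 30 mm of its start (horizontal distance between fine_sieve_center and pan_mouth below 0.004 m and z of fine_sieve_center in the frame of pan_mouth between 0.003 and 0.009 m and angle between each of fine_sieve_center, medium_sieve_center, coarse_sieve_center, lid_center, pan_mouth's own z axis and vertical below 0.08 rad and linear speed of each of fine_sieve, medium_sieve, coarse_sieve, lid below 0.01 m/s and horizontal distance between medium_sieve_center and fine_sieve_center below 0.004 m and z of medium_sieve_center in the frame of fine_sieve_center between 0.02 and 0.026 m and horizontal distance between coarse_sieve_center and medium_sieve_center below 0.004 m and z of coarse_sieve_center in the frame of medium_sieve_center between 0.026 and 0.032 m and horizontal distance between lid_center and coarse_sieve_center below 0.004 m and z of lid_center in the frame of coarse_sieve_center between 0.021 and 0.027 m and height (world z) of pan_mouth between 0.022 and 0.03 m and distance of jar_center from where it was at the start of the episode below 0.03 m and angle between jar_center's own z axis and vertical below 0.15 rad); the robot touches nothing.
It fails at once if the stone jar is knocked over (angle between jar_center's own z axis and vertical above 0.6 rad).
It also fails if it takes over 112 s, if anything falls off the work surface, if the arm or the gripper's body presses on something with over 40 N, if the wrist force passes 120 N, or if a joint passes its speed limit or range.

## Working session

There is one attempt and no reset: what is moved stays moved. The work goes in short steps, Python scripts to look and compute and a tool call to move; the robot and the scene stay as the last step left them, time stands still between calls to the robot, and variables do not carry over. Pictures are saved under pics/ and viewed, about 12 in all and at most 16, crops included, and the job is handed in when it is done.

Besides the shell and the picture viewer there is one more tool, called after ">>>" by a JSON object that holds its "api" and its "payload", one argument or row to a line. play_rows: Moves the arm, as the interface text tells. Its arguments: {"type":"object","properties":{"series":{"type":"string"},"squeeze":{"type":"number"}},"required":["series"]}

```bash
mkdir -p pics; cat > h.py <<'E'
import numpy as np, cv2
from bench import monitor, eyes, workorder, find_in, trace, mark_of
NAMES=["pan_mouth","fine_sieve_center","medium_sieve_center","coarse_sieve_center","lid_center","jar_center"]
def w(p,c,r,d):
    K=p["mtx"]; q=np.array([(c-K[0,2])/K[0,0]*d,(r-K[1,2])/K[1,1]*d,d,1]); return (p["world_from_camera"]@q)[:3]
def atz(p,c,r,z):
    a=w(p,c,r,0.); b=w(p,c,r,1.); t=(z-a[2])/(b[2]-a[2]); return a+t*(b-a)
def cloud(p):
    K=p["mtx"]; v,u=np.mgrid[:384,:512]; d=p["z_map"]
    P=np.stack([(u-K[0,2])/K[0,0]*d,(v-K[1,2])/K[1,1]*d,d],-1)@p["world_from_camera"][:3,:3].T+p["world_from_camera"][:3,3]
    P[d==0]=np.nan; return P
def save(n,im,s=1.5): cv2.imwrite("pics/"+n,cv2.resize(im[...,::-1],None,fx=s,fy=s,interpolation=cv2.INTER_CUBIC))
E
python3 - <<'E'
from h import *
np.set_printoptions(precision=4,suppress=True)
Z=[.026,.014,.017,.020,.012,.021]
for n in ("top","side"):
    p=eyes.snapshot(n); save(n+"0.png",p["frame"]); print(n,p["mtx"][0,0],p["world_from_camera"])
    for m,z in zip(NAMES,Z):
        for d in mark_of(m,p)[:4]: print(m,round(d["conf"],2),np.round(d["centre"],1),atz(p,*d["centre"],z)[:2])
o=monitor.get_obs(); print({k:np.round(v,3) for k,v in o.items()})
E
```

```text
top 395.4286549419064 [[-0.0265 -0.9764  0.2142  0.3171]
 [-0.9996  0.0263 -0.0038  0.1688]
 [-0.0019 -0.2142 -0.9768  0.8957]
 [ 0.      0.      0.      1.    ]]
pan_mouth 0.56 [325.  141.9] [0.642  0.0014]
pan_mouth 0.55 [268.1 269. ] [0.3542 0.1433]
fine_sieve_center 0.57 [336.7 215.1] [ 0.4708 -0.0162]
coarse_sieve_center 0.89 [244.  168.6] [0.5843 0.1911]
coarse_sieve_center 0.35 [328.6 142.2] [ 0.6433 -0.0082]
lid_center 0.71 [187.3 189.6] [0.5399 0.3228]
jar_center 0.7 [252.9 225.9] [0.4501 0.1739]
side 384.4395684990847 [[-0.956  -0.1183  0.2685  0.2541]
 [-0.2934  0.399  -0.8687  0.9017]
 [-0.0044 -0.9093 -0.4162  0.4106]
 [ 0.      0.      0.      1.    ]]
pan_mouth 0.75 [214.3 168.2] [ 0.6491 -0.0088]
pan_mouth 0.57 [318.8 202.5] [0.3431 0.1211]
fine_sieve_center 0.53 [281.2 180.9] [ 0.4585 -0.002 ]
medium_sieve_center 0.87 [283.6 240.3] [0.3858 0.2843]
coarse_sieve_center 0.78 [205.7 200.9] [0.595  0.1748]
lid_center 0.58 [196.8 242.3] [0.5458 0.3313]
jar_center 0.75 [267.3 206. ] [0.4517 0.1612]
jar_center 0.46 [280.4 178. ] [ 0.4613 -0.0042]
{'time_s': np.float64(0.7), 'joint_pos': array([-0.846,  0.359,  0.012, -0.   , -1.224, -0.288]), 'joint_velocities': array([ 0.   ,  0.   , -0.001, -0.001,  0.002, -0.   ]), 'joint_torque': array([  0.001, -58.216,  29.325,   7.001,   0.013,  -0.   ]), 'tool_pos': array([ 0.286, -0.612,  0.246]), 'orientation': array([[ 0.   , -0.906, -0.423],
       [-0.   , -0.423,  0.906],
       [-1.   , -0.   , -0.   ]]), 'wrist_force': array([-0.734, -0.637,  0.58 ]), 'moment': array([ 0.085,  0.021, -0.071]), 'finger_gap': np.float64(1.0)}
```

View pics/top0.png

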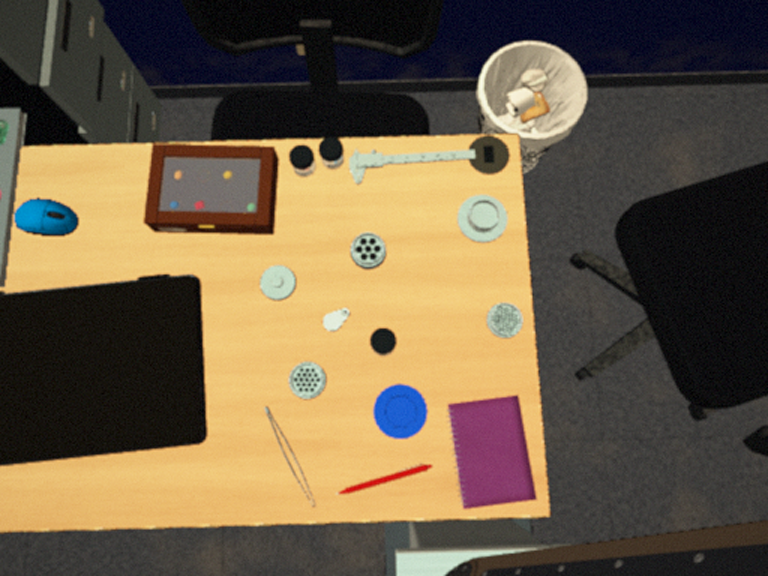

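View pics/side0.png

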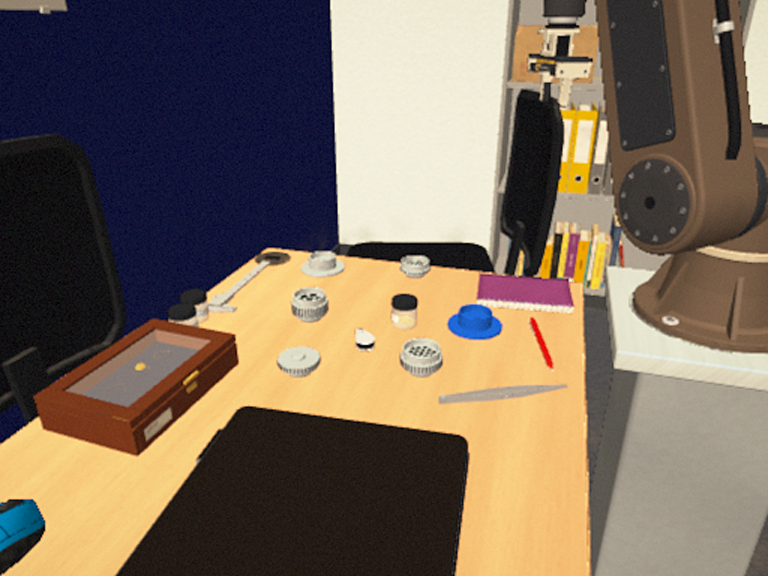

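The top view shows the steel pan at (325,142), fine sieve at (337,213), coarse at (245,166), medium at (205,253), lid at (185,188) and jar at (255,227), in 512-px columns and rows. The blue look-alike pan is at (267,273). Next I refine the positions by fitting circles to the depth data.

```bash
cat >> h.py <<'E'
from scipy.optimize import minimize
def disc(pts,R):
    # centre of the circle of radius R best containing the points with least slack
    c=cv2.minEnclosingCircle(pts.astype(np.float32)*1000)
    return np.array(c[0])/1000,c[1]/1000
def measure(p,g,zlo,zhi,rad=.04):
    P=cloud(p).reshape(-1,3); k=(np.hypot(P[:,0]-g[0],P[:,1]-g[1])<rad)&(P[:,2]>zlo)&(P[:,2]<zhi)
    q=P[k]
    if len(q)<6: return None
    c,r=disc(q[:,:2],0); return np.round(c,4),round(r,4),len(q),np.round(np.median(q[:,2]),4),np.round((q[:,:2].max(0)+q[:,:2].min(0))/2,4)
E
python3 - <<'E'
from h import *
G=dict(pan=((.645,-.004),.026),fine=((.465,-.01),.028),med=((.386,.284),.034),coarse=((.59,.183),.04),lid=((.542,.327),.020),jar=((.451,.168),.043))
for n in ("top","side"):
    p=eyes.snapshot(n)
    P=cloud(p).reshape(-1,3); k=(np.abs(P[:,0]-.5)<.04)&(np.abs(P[:,1]-.07)<.04); print(n,"desk",np.nanmedian(P[k,2]),np.nanstd(P[k,2]))
    for m,(g,h) in G.items(): print(m,"top",measure(p,g,h-.004,h+.006),"all",measure(p,g,.009,.06))
E
```

```text
top desk -0.0003079428897152514 0.0015835494313756373
pan top (array([0.6412, 0.0051]), 0.0251, 79, np.float64(0.0249), array([0.6408, 0.0059])) all (array([0.6397, 0.0119]), 0.0313, 374, np.float64(0.0156), array([0.6397, 0.0081]))
fine top (array([ 0.4746, -0.0154]), 0.0245, 92, np.float64(0.0274), array([ 0.4743, -0.0156])) all (array([ 0.4746, -0.0159]), 0.0274, 456, np.float64(0.0191), array([ 0.4745, -0.0151]))
med top (array([0.3919, 0.2812]), 0.0243, 90, np.float64(0.0332), array([0.3919, 0.2814])) all (array([0.392 , 0.2807]), 0.0276, 495, np.float64(0.0248), array([0.3919, 0.2806]))
coarse top (array([0.5868, 0.1875]), 0.0244, 83, np.float64(0.0395), array([0.5867, 0.1871])) all (array([0.5866, 0.1876]), 0.0276, 472, np.float64(0.0308), array([0.585 , 0.1876]))
lid top (array([0.5416, 0.3265]), 0.0279, 424, np.float64(0.0196), array([0.5412, 0.326 ])) all (array([0.5417, 0.3268]), 0.028, 448, np.float64(0.0196), array([0.5415, 0.3262]))
jar top (array([0.4445, 0.1682]), 0.019, 234, np.float64(0.0426), array([0.4444, 0.1682])) all (array([0.4444, 0.1682]), 0.0191, 267, np.fl
[... 480 characters left out ...]
5, 0.2848]), 0.0254, 153, np.float64(0.0333), array([0.3929, 0.2852])) all (array([0.3924, 0.2854]), 0.0278, 591, np.float64(0.026), array([0.3926, 0.2864]))
coarse top (array([0.5866, 0.1913]), 0.0255, 110, np.float64(0.0392), array([0.5874, 0.1909])) all (array([0.587 , 0.1926]), 0.0276, 460, np.float64(0.0315), array([0.5873, 0.1928]))
lid top (array([0.542 , 0.3308]), 0.0284, 387, np.float64(0.0209), array([0.5429, 0.3299])) all (array([0.542 , 0.3308]), 0.0284, 441, np.float64(0.0208), array([0.5429, 0.3299]))
jar top (array([0.4454, 0.1725]), 0.0192, 131, np.float64(0.0438), array([0.4448, 0.173 ])) all (array([0.4463, 0.1741]), 0.0199, 342, np.float64(0.0326), array([0.4456, 0.1734]))
```

>>> {"api": "play_rows", "payload": {
  "series": "0 0 0 8.34 0 0 1;0 0 0 8.34 0 0 1;0 0 0 8.34 0 0 1;0 -0.018 0.055 0 0 0 1;0 -0.018 0.055 0 0 0 1;0 -0.018 0.055 0 0 0 1;0 -0.018 0.055 0 0 0 1;0 -0.018 0.055 0 0 0 1;0 -0.018 0.055 0 0 0 1;0 -0.018 0.055 0 0 0 1;0 -0.018 0.055 0 0 0 1;0 -0.018 0.055 0 0 0 1",
  "squeeze": 15
}}

```text
time_s: 2.3
tool_pos: [0.4478, -0.1147, 0.2461]
orientation: [[0.001, -1.0, -0.0], [0.0, -0.0, 1.0], [-1.0, -0.001, 0.0]]
wrist_force: [1.9, -0.1, -0.3]
finger_gap: 1.001
```

>>> {"api": "play_rows", "payload": {
  "series": "0.03 -0.0135 0.0515 0 0 0 1;0.03 -0.0135 0.0515 0 0 0 1;0.03 0 0 0 0 0 1;0.03 0 0 0 0 0 1;0 0 0 0 0 0 1;0 0 0 0 0 0 1;0 0 0 0 0 0 1"
}}

```text
time_s: 3.18
tool_pos: [0.4753, -0.0135, 0.127]
orientation: [[0.002, -1.0, 0.0], [0.001, 0.0, 1.0], [-1.0, -0.002, 0.001]]
wrist_force: [-0.1, 0.6, -0.0]
finger_gap: 0.999
```

>>> {"api": "play_rows", "payload": {
  "series": "0.04 0 0 0 0 0 1;0.04 0 0 0 0 0 1;0.015 0 0 0 0 0 1;0.01 0 0 0 0 0 1;0 0 0 0 0 0 1;0 0 0 0 0 0 -1;0 0 0 0 0 0 -1;0 0 0 0 0 0 -1;0 0 0 0 0 0 -1;0 0 0 0 0 0 -1;0 0 0 0 0 0 -1;0 0 0 0 0 0 -1",
  "squeeze": 15
}}

```text
time_s: 4.68
tool_pos: [0.4746, -0.0135, 0.0207]
orientation: [[0.0, -1.0, -0.0], [0.0, -0.0, 1.0], [-1.0, -0.0, 0.0]]
wrist_force: [-1.4, 0.2, 5.0]
finger_gap: 0.593
```

```bash
python3 - <<'E'
from h import *
o=monitor.get_obs(); print(o["tool_pos"],o["finger_gap"],o["wrist_force"])
p=eyes.snapshot("side"); save("side1.png",p["frame"][120:260,170:370],4)
E
```

```text
[ 0.47458688 -0.01352116  0.02073875] 0.5928758832369586 [-1.42374445  0.23792866  4.9833724 ]
```

View pics/side1.png

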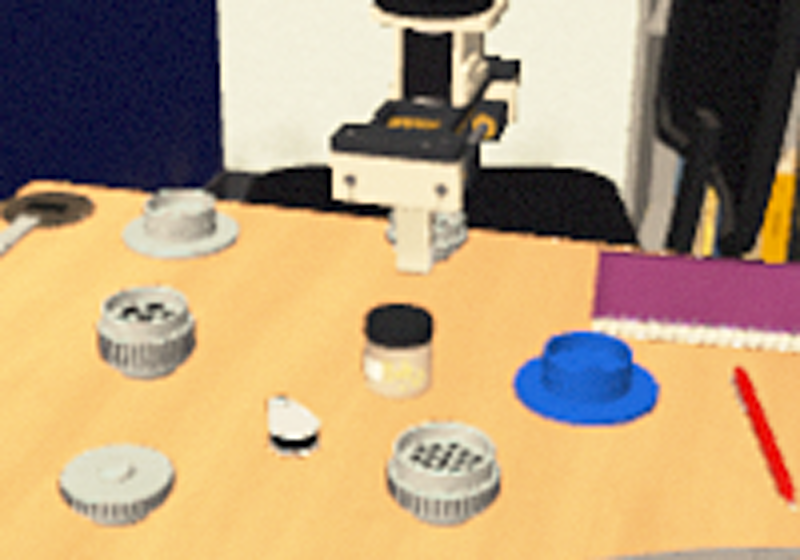

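```bash
cat >> h.py <<'E'
def proj(p,q):
    c=np.linalg.inv(p["world_from_camera"])@np.r_[q,1]; v=p["mtx"]@c[:3]; return v[:2]/v[2]
E
python3 - <<'E'
from h import *
for n in ("side","top"):
    p=eyes.snapshot(n)
    for q in ([.4746,-.0135,.014],[.4746,.045,.01],[.4746,.03,.01],[.4476,-.0135,.014],[.5016,-.0135,.014]): print(n,q,proj(p,q), ((proj(p,q)-[170,120])*4).round() if n=="side" else "")
p=eyes.snapshot("side")
print(measure(p,(.4746,-.0135),.022,.032,.05))
P=cloud(p)[120:260,170:370]
print(np.round(P[66,[96,104,112]],4), np.round(P[58,94:120],3)[::2])
E
```

```text
side [0.4746, -0.0135, 0.014] [276.27442616 178.58351712] [425. 234.]
side [0.4746, 0.045, 0.01] [270.61670885 188.68919613] [402. 275.]
side [0.4746, 0.03, 0.01] [272.11518188 186.36806538] [408. 265.]
side [0.4476, -0.0135, 0.014] [286.23957055 179.71403817] [465. 239.]
side [0.5016, -0.0135, 0.014] [266.45001225 177.46896158] [386. 230.]
top [0.4746, -0.0135, 0.014] [335.38215529 213.46681406] 
top [0.4746, 0.045, 0.01] [309.34734797 214.46621521] 
top [0.4746, 0.03, 0.01] [315.93664796 214.29160633] 
top [0.4476, -0.0135, 0.014] [336.21627387 225.26908395] 
top [0.5016, -0.0135, 0.014] [334.55873896 201.81597461] 
(array([0.47  , 0.0009]), 0.0339, 73, np.float64(0.0264), array([0.4742, 0.0006]))
[[ 4.951e-01  1.410e-02  1.700e-03]
 [ 4.707e-01  2.590e-02  9.800e-03]
 [ 4.559e-01 -1.800e-03 -2.000e-04]] [[ 0.516 -0.041 -0.   ]
 [ 0.499 -0.001  0.018]
 [ 0.493  0.004  0.021]
 [ 0.479  0.034  0.034]
 [ 0.474  0.034  0.035]
 [ 0.47   0.031  0.034]
 [ 0.465  0.03   0.034]
 [ 0.464  0.013  0.028]
 [ 0.46   0.006  0.025]
 [ 0.456  0.     0.023]
 [ 0.452 -0.003  0.022]
 [ 0.449 -0.016  0.018]
 [ 0.451 -0.053  0.002]]
```

>>> {"api": "play_rows", "payload": {
  "series": "-0.02 0 0 0 0 0 -1;-0.04 0 0 0 0 0 -1;-0.04 0 0 0 0 0 -1;0 -0.04 0.005 0 0 0 -1;0 -0.04 0.005 0 0 0 -1;0 -0.04 0.005 0 0 0 -1;0 -0.0475 0.006 0 0 0 -1;0.03 0 0 0 0 0 -1;0.03 0 0 0 0 0 -1;0 0 0 0 0 0 -1;0 0 0 0 0 0 -1;0 0 0 0 0 0 -1"
}}

```text
time_s: 6.38
tool_pos: [0.6428, 0.0077, 0.0621]
orientation: [[0.002, -1.0, -0.0], [0.0, -0.0, 1.0], [-1.0, -0.002, 0.0]]
wrist_force: [0.2, -0.6, -0.2]
finger_gap: 0.597
```

```bash
python3 - <<'E'
from h import *
o=monitor.get_obs(); print(o["tool_pos"],o["finger_gap"],o["wrist_force"])
p=eyes.snapshot("side"); a=cv2.resize(p["frame"][120:195,160:290],None,fx=6,fy=6,interpolation=cv2.INTER_CUBIC)
save("side2.png",a,1)
print((proj(p,[.6415,.0075,.026])-[160,120])*6,(proj(p,[.6415,.0075,.040])-[160,120])*6)
E
```

```text
[0.64280886 0.00765679 0.06213559] 0.5965573541030427 [ 0.23715035 -0.64920937 -0.24044343]
[327.5182888  303.57426477] [326.05588322 274.54615404]
```

View pics/side2.png

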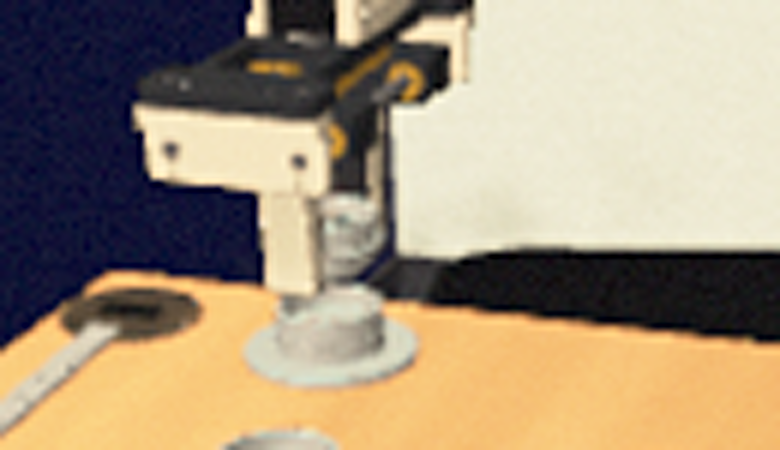

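The fine sieve is held at about (350,240) in the crop, above the pan mouth at (330,305), and the two look aligned. Lowering.

>>> {"api": "play_rows", "payload": {
  "series": "0.008 0 0 0 0 0 -1;0.006 0 0 0 0 0 -1;0.004 0 0 0 0 0 -1;0.003 0 0 0 0 0 -1;0 0 0 0 0 0 -1;0 0 0 0 0 0 -1"
}}

```text
time_s: 7.18
tool_pos: [0.642, 0.0075, 0.0396]
orientation: [[0.0, -1.0, -0.0], [-0.0, -0.0, 1.0], [-1.0, -0.0, -0.0]]
wrist_force: [0.2, -0.2, -0.8]
finger_gap: 0.592
```

>>> {"api": "play_rows", "payload": {
  "series": "0.001 0 0 0 0 0 -1;0.001 0 0 0 0 0 -1;0 0 0 0 0 0 -1"
}}

```text
time_s: 7.55
tool_pos: [0.6422, 0.0074, 0.0388]
orientation: [[0.001, -1.0, -0.0], [-0.0, -0.0, 1.0], [-1.0, -0.001, -0.0]]
wrist_force: [-3.4, 0.3, 7.7]
finger_gap: 0.597
```

>>> {"api": "play_rows", "payload": {
  "series": "0 0 0 0 0 0 1;0 0 0 0 0 0 1;0 0 0 0 0 0 1;0 0 0 0 0 0 1;-0.03 0 0 0 0 0 1;-0.05 0 0 0 0 0 1;0 0.045 0.04 0 0 0 1;0 0.045 0.04 0 0 0 1;0 0.045 0.04 0 0 0 1;0 0.045 0.04 0 0 0 1;0 0 0 0 0 0 1"
}}

```text
time_s: 8.93
tool_pos: [0.4596, 0.1696, 0.1181]
orientation: [[0.0, -1.0, -0.005], [0.001, -0.005, 1.0], [-1.0, -0.0, 0.001]]
wrist_force: [0.2, 0.5, -0.2]
finger_gap: 0.995
```

```bash
cat > m.py <<'E'
from h import *
import sys
a=sys.argv[1:]; o=monitor.get_obs(); print("tcp",np.round(o["tool_pos"],4))
T=dict(pan=((.642,.0075),float(a[0])),med=((.392,.283),.034),coarse=((.587,.189),.04),lid=((.542,.328),.020),jar=((.445,.17),.043))
for n in ("top","side"):
    p=eyes.snapshot(n); 
    for m,(g,h) in T.items(): print(n,m,measure(p,g,h-.004,h+.006))
    if n=="side": save(a[1]+".png",p["frame"][120:195,160:290],5)
E
python3 m.py .046 side3
```

```text
tcp [0.4596 0.1696 0.1181]
top pan (array([0.6418, 0.0066]), 0.0247, 86, np.float64(0.0451), array([0.642 , 0.0061]))
top med (array([0.3797, 0.2705]), 0.0173, 24, np.float64(0.034), array([0.3797, 0.2704]))
top coarse None
top lid None
top jar (array([0.4435, 0.1682]), 0.0188, 143, np.float64(0.0427), array([0.4369, 0.1682]))
side pan (array([0.6432, 0.0098]), 0.0253, 71, np.float64(0.0452), array([0.6423, 0.0099]))
side med (array([0.3933, 0.2849]), 0.0249, 149, np.float64(0.0334), array([0.3929, 0.285 ]))
side coarse (array([0.5887, 0.1918]), 0.0261, 106, np.float64(0.0394), array([0.5869, 0.1913]))
side lid (array([0.5422, 0.3301]), 0.0283, 392, np.float64(0.021), array([0.5424, 0.3301]))
side jar (array([0.4447, 0.1729]), 0.0201, 130, np.float64(0.0436), array([0.4446, 0.1723]))
```

View pics/side3.png

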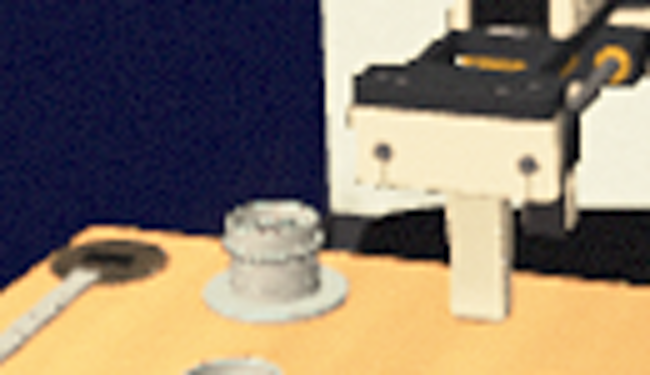

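>>> {"api": "play_rows", "payload": {
  "series": "0 0.0235 0.038 0 0 0 1;0 0.0235 0.038 0 0 0 1;0 0.023 0.039 0 0 0 1;0 0 0 0 0 0 1;0 0 0 0 0 0 1;0 0 0 0 0 0 1"
}}

```text
time_s: 9.78
tool_pos: [0.3926, 0.2813, 0.1174]
orientation: [[-0.0, -1.0, 0.002], [-0.0, 0.002, 1.0], [-1.0, 0.0, -0.0]]
wrist_force: [1.2, 0.0, 0.3]
finger_gap: 0.999
```

>>> {"api": "play_rows", "payload": {
  "series": "0.04 0 0.001 0 0 0 1;0.035 0 0 0 0 0 1;0.013 0 0 0 0 0 1;0.008 0 0 0 0 0 1;0 0 0 0 0 0 1;0 0 0 0 0 0 -1;0 0 0 0 0 0 -1;0 0 0 0 0 0 -1;0 0 0 0 0 0 -1;0 0 0 0 0 0 -1;0 0 0 0 0 0 -1;0 0 0 0 0 0 -1"
}}

```text
time_s: 11.28
tool_pos: [0.392, 0.2835, 0.0217]
orientation: [[0.0, -1.0, -0.0], [0.0, -0.0, 1.0], [-1.0, -0.0, 0.0]]
wrist_force: [-1.7, -0.2, 5.1]
finger_gap: 0.597
```

>>> {"api": "play_rows", "payload": {
  "series": "-0.02 0 0 0 0 0 -1;-0.04 0 0 0 0 0 -1;-0.05 0 0 0 0 0 -1;0 -0.035 -0.039 0 0 0 -1;0 -0.035 -0.039 0 0 0 -1;0 -0.036 -0.039 0 0 0 -1;0 -0.036 -0.039 0 0 0 -1;0 -0.036 -0.04 0 0 0 -1;0 -0.036 -0.04 0 0 0 -1;0 -0.036 -0.04 0 0 0 -1;0 0 0 0 0 0 -1;0 0 0 0 0 0 -1"
}}

```text
time_s: 12.78
tool_pos: [0.6413, 0.0071, 0.1306]
orientation: [[-0.002, -1.0, 0.001], [-0.0, 0.001, 1.0], [-1.0, 0.002, -0.0]]
wrist_force: [0.1, 0.6, -1.1]
finger_gap: 0.598
```

>>> {"api": "play_rows", "payload": {
  "series": "0.045 0 0 0 0 0 -1;0 0 0 0 0 0 -1;0 0 0 0 0 0 -1;0 0 0 0 0 0 -1"
}}

```text
time_s: 13.28
tool_pos: [0.6428, 0.0081, 0.0884]
orientation: [[0.003, -1.0, -0.001], [0.0, -0.001, 1.0], [-1.0, -0.003, 0.0]]
wrist_force: [-1.5, -0.6, -0.9]
finger_gap: 0.596
```

>>> {"api": "play_rows", "payload": {
  "series": "0.01 0 0 0 0 0 -1;0.008 0 0 0 0 0 -1;0.004 0 0 0 0 0 -1;0.003 0 0 0 0 0 -1;0 0 0 0 0 0 -1;0 0 0 0 0 0 -1"
}}

```text
time_s: 14.02
tool_pos: [0.6421, 0.0074, 0.0617]
orientation: [[0.0, -1.0, -0.0], [0.0, -0.0, 1.0], [-1.0, -0.0, 0.0]]
wrist_force: [0.5, 0.7, -1.2]
finger_gap: 0.599
```

>>> {"api": "play_rows", "payload": {
  "series": "0.001 0 0 0 0 0 -1;0.001 0 0 0 0 0 -1;0 0 0 0 0 0 -1;0 0 0 0 0 0 -1"
}}

```text
time_s: 14.52
tool_pos: [0.6421, 0.0075, 0.0598]
orientation: [[0.0, -1.0, -0.0], [0.0, -0.0, 1.0], [-1.0, -0.0, 0.0]]
wrist_force: [-0.7, -0.5, 2.4]
finger_gap: 0.599
```

>>> {"api": "play_rows", "payload": {
  "series": "0 0 0 0 0 0 1;0 0 0 0 0 0 1;0 0 0 0 0 0 1;0 0 0 0 0 0 1;-0.03 0 0 0 0 0 1;-0.04 0 0 0 0 0 1;0 0.014 0.045 0 0 0 1;0 0.014 0.045 0 0 0 1;0 0.014 0.045 0 0 0 1;0 0.014 0.0465 0 0 0 1;0 0 0 0 0 0 1;0 0 0 0 0 0 1"
}}

```text
time_s: 16.02
tool_pos: [0.5858, 0.1891, 0.1295]
orientation: [[-0.0, -1.0, -0.001], [-0.0, -0.001, 1.0], [-1.0, 0.0, -0.0]]
wrist_force: [-0.0, -0.5, 0.1]
finger_gap: 0.997
```

```bash
python3 m.py .072 side4 | grep -E "tcp|pan|jar"
```

```text
tcp [0.5858 0.1891 0.1295]
top pan (array([0.6419, 0.0062]), 0.0247, 88, np.float64(0.0712), array([0.6416, 0.0056]))
top jar (array([0.4446, 0.1682]), 0.0191, 233, np.float64(0.0429), array([0.4445, 0.1681]))
side pan (array([0.6423, 0.0102]), 0.0247, 33, np.float64(0.0713), array([0.6421, 0.0118]))
side jar (array([0.4455, 0.1731]), 0.0192, 129, np.float64(0.0436), array([0.4442, 0.1736]))
```

View pics/side4.png

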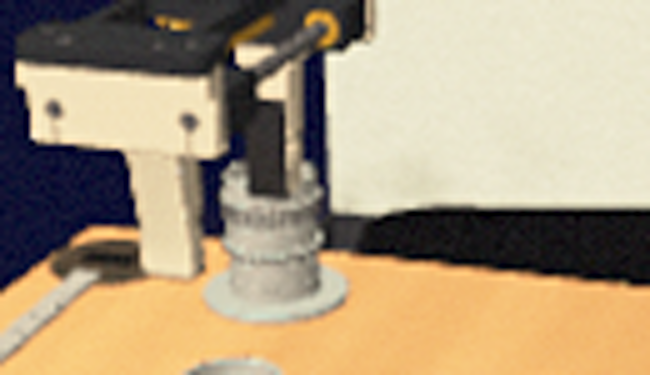

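The stack at crop (272,250) is upright, and its rim height of 71 mm shows the medium sieve is seated. The coarse sieve is next.

>>> {"api": "play_rows", "payload": {
  "series": "0.045 0 0 0 0 0 1;0.04 0 0 0 0 0 1;0.015 0 0 0 0 0 1;0.008 0 0 0 0 0 1;0 0 0 0 0 0 1;0 0 0 0 0 0 -1;0 0 0 0 0 0 -1;0 0 0 0 0 0 -1;0 0 0 0 0 0 -1;0 0 0 0 0 0 -1;0 0 0 0 0 0 -1;0 0 0 0 0 0 -1"
}}

```text
time_s: 17.62
tool_pos: [0.586, 0.189, 0.0218]
orientation: [[0.0, -1.0, -0.0], [0.0, -0.0, 1.0], [-1.0, -0.0, 0.0]]
wrist_force: [-1.4, -0.1, 4.9]
finger_gap: 0.6
```

>>> {"api": "play_rows", "payload": {
  "series": "-0.02 0 0 0 0 0 -1;-0.04 0 0 0 0 0 -1;-0.055 0 0 0 0 0 -1;0 -0.014 -0.045 0 0 0 -1;0 -0.014 -0.045 0 0 0 -1;0 -0.014 -0.045 0 0 0 -1;0 -0.014 -0.0465 0 0 0 -1;0 0 0 0 0 0 -1;0 0 0 0 0 0 -1;0.015 0 0 0 0 0 -1;0 0 0 0 0 0 -1;0 0 0 0 0 0 -1"
}}

```text
time_s: 19.12
tool_pos: [0.6418, 0.0081, 0.1212]
orientation: [[-0.001, -1.0, -0.001], [-0.0, -0.001, 1.0], [-1.0, 0.001, -0.0]]
wrist_force: [0.9, 0.3, -1.6]
finger_gap: 0.602
```

>>> {"api": "play_rows", "payload": {
  "series": "0.018 0 0 0 0 0 -1;0.008 0 0 0 0 0 -1;0.004 0 0 0 0 0 -1;0.003 0 0 0 0 0 -1;0 0 0 0 0 0 -1;0 0 0 0 0 0 -1"
}}

```text
time_s: 19.88
tool_pos: [0.6422, 0.0074, 0.0889]
orientation: [[0.001, -1.0, -0.0], [0.0, -0.0, 1.0], [-1.0, -0.001, 0.0]]
wrist_force: [0.2, -0.1, -0.3]
finger_gap: 0.599
```

>>> {"api": "play_rows", "payload": {
  "series": "0.0015 0 0 0 0 0 -1;0.0015 0 0 0 0 0 -1;0 0 0 0 0 0 -1;0 0 0 0 0 0 -1"
}}

```text
time_s: 20.38
tool_pos: [0.6419, 0.0074, 0.0858]
orientation: [[0.0, -1.0, -0.0], [-0.0, -0.0, 1.0], [-1.0, -0.0, -0.0]]
wrist_force: [-1.6, 0.6, 3.6]
finger_gap: 0.602
```

>>> {"api": "play_rows", "payload": {
  "series": "0 0 0 0 0 0 1;0 0 0 0 0 0 1;0 0 0 0 0 0 1;0 0 0 0 0 0 1;-0.03 0 0 0 0 0 1;-0.035 0 0 0 0 0 1;0 0.0165 0.053 0 0 0 1;0 0.0165 0.053 0 0 0 1;0 0.017 0.053 0 0 0 1;0 0.017 0.053 0 0 0 1;0 0.017 0.054 0 0 0 1;0 0.0165 0.054 0 0 0 1"
}}

```text
time_s: 21.88
tool_pos: [0.5407, 0.3292, 0.1508]
orientation: [[0.0, -1.0, -0.0], [0.0, -0.0, 1.0], [-1.0, -0.0, 0.0]]
wrist_force: [1.3, 0.2, 0.4]
finger_gap: 0.998
```

>>> {"api": "play_rows", "payload": {
  "series": "0.04 0 0 0 0 0 1;0 0 0 0 0 0 1;0 0 0 0 0 0 1"
}}

```text
time_s: 22.25
tool_pos: [0.542, 0.3271, 0.1115]
orientation: [[0.001, -1.0, 0.0], [-0.0, 0.0, 1.0], [-1.0, -0.001, -0.0]]
wrist_force: [-0.5, 0.4, 0.2]
finger_gap: 0.999
```

```bash
python3 m.py .104 side5 | grep -E "tcp|pan|jar"
```

```text
tcp [0.542  0.3271 0.1115]
top pan (array([0.6432, 0.0064]), 0.0249, 100, np.float64(0.103), array([0.6428, 0.0058]))
top jar (array([0.4447, 0.1682]), 0.0191, 232, np.float64(0.0426), array([0.4444, 0.1682]))
side pan None
side jar (array([0.4451, 0.1726]), 0.0194, 133, np.float64(0.0434), array([0.444 , 0.1737]))
```

View pics/side5.png

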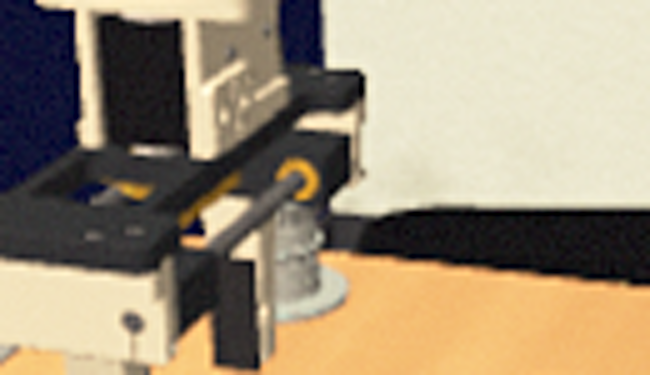

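The gripper hides most of the stack in this view, but the top camera puts the rim at 103 mm, so the coarse sieve is seated. The lid is next.

>>> {"api": "play_rows", "payload": {
  "series": "0.04 0 0 0 0 0 1;0.025 0 0 0 0 0 1;0.015 0 0 0 0 0 1;0.009 0 0 0 0 0 1;0 0 0 0 0 0 1;0 0 0 0 0 0 -1;0 0 0 0 0 0 -1;0 0 0 0 0 0 -1;0 0 0 0 0 0 -1;0 0 0 0 0 0 -1;0 0 0 0 0 0 -1;0 0 0 0 0 0 -1"
}}

```text
time_s: 23.85
tool_pos: [0.5415, 0.3275, 0.0218]
orientation: [[0.0, -1.0, -0.0], [0.0, -0.0, 1.0], [-1.0, -0.0, 0.0]]
wrist_force: [-0.4, -0.6, 3.4]
finger_gap: 0.598
```

>>> {"api": "play_rows", "payload": {
  "series": "-0.02 0 0 0 0 0 -1;-0.06 0 0 0 0 0 -1;-0.06 0 0 0 0 0 -1;0 -0.0165 -0.053 0 0 0 -1;0 -0.0165 -0.053 0 0 0 -1;0 -0.017 -0.053 0 0 0 -1;0 -0.017 -0.053 0 0 0 -1;0 -0.017 -0.054 0 0 0 -1;0 -0.0165 -0.054 0 0 0 -1;0 0 0 0 0 0 -1;0 0 0 0 0 0 -1;0 0 0 0 0 0 -1"
}}

```text
time_s: 25.35
tool_pos: [0.6417, 0.0085, 0.1614]
orientation: [[-0.0, -1.0, -0.001], [0.0, -0.001, 1.0], [-1.0, 0.0, 0.0]]
wrist_force: [-0.4, 0.1, -0.7]
finger_gap: 0.603
```

>>> {"api": "play_rows", "payload": {
  "series": "0.025 0 0 0 0 0 -1;0.01 0 0 0 0 0 -1;0.004 0 0 0 0 0 -1;0.002 0 0 0 0 0 -1;0 0 0 0 0 0 -1;0 0 0 0 0 0 -1"
}}

```text
time_s: 26.1
tool_pos: [0.6422, 0.0074, 0.1211]
orientation: [[0.001, -1.0, -0.0], [0.0, -0.0, 1.0], [-1.0, -0.001, 0.0]]
wrist_force: [-0.2, -0.1, -1.2]
finger_gap: 0.6
```

>>> {"api": "play_rows", "payload": {
  "series": "0.0015 0 0 0 0 0 -1;0.0015 0 0 0 0 0 -1;0 0 0 0 0 0 -1;0 0 0 0 0 0 -1"
}}

```text
time_s: 26.6
tool_pos: [0.6422, 0.0074, 0.1178]
orientation: [[0.0, -1.0, -0.0], [-0.0, -0.0, 1.0], [-1.0, -0.0, -0.0]]
wrist_force: [0.8, -0.5, 0.3]
finger_gap: 0.596
```

>>> {"api": "play_rows", "payload": {
  "series": "0 0 0 0 0 0 1;0 0 0 0 0 0 1;0 0 0 0 0 0 1;0 0 0 0 0 0 1;-0.03 0 0 0 0 0 1;-0.05 0 0 0 0 0 1;0 0.01 -0.055 0 0 0 1;0 0.01 -0.055 0 0 0 1;0 0.01 -0.055 0 0 0 1;0 0.01 -0.055 0 0 0 1;0 0 0 0 0 0 1;0 0 0 0 0 0 1"
}}

```text
time_s: 28.1
tool_pos: [0.6019, -0.2128, 0.1975]
orientation: [[-0.0, -1.0, 0.001], [0.0, 0.001, 1.0], [-1.0, 0.0, 0.0]]
wrist_force: [-0.3, 1.0, -0.3]
finger_gap: 0.999
```

```bash
python3 m.py .116 side6 | grep -E "tcp|pan|jar"
```

```text
tcp [ 0.6019 -0.2128  0.1975]
top pan (array([0.6425, 0.0064]), 0.0279, 490, np.float64(0.1157), array([0.6423, 0.0064]))
top jar (array([0.4445, 0.1682]), 0.0191, 237, np.float64(0.0424), array([0.4445, 0.1682]))
side pan (array([0.6425, 0.0107]), 0.0278, 132, np.float64(0.1169), array([0.6425, 0.0103]))
side jar (array([0.4447, 0.1721]), 0.019, 127, np.float64(0.0436), array([0.4445, 0.1719]))
```

View pics/side6.png

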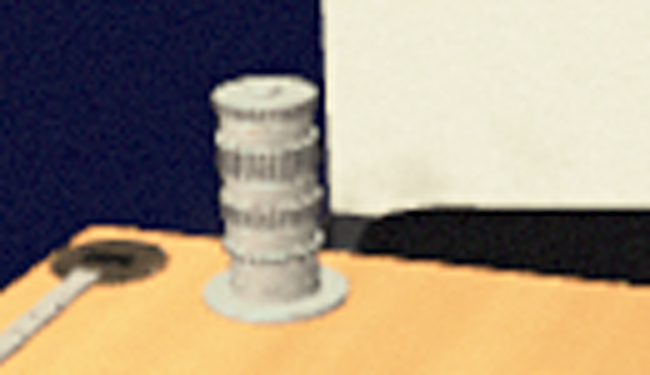

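The finished stack at crop (265,200) is straight and level. The lid's top is at 116 mm, as expected, and the jar has not moved. Handing in.

```bash
python3 -c "
from h import *
print(workorder.finish_job())"
```

```text
the job is handed in; nothing more can be done
None
```

The sieve is put together in the steel receiving pan, from bottom to top: fine, medium and coarse sieve, then the lid. I handed the job in at about 28 s; no verdict is reported.

- **Seating:** after each placement the top camera gave a rim height of 45, 71 and 103 mm (46, 72 and 104 expected), then about 116 mm for the top of the lid's disc (116 expected). That camera read about 1 mm low throughout.
- **Alignment and level:** the lid's axis is within about 1 mm of where the pan's was measured in each camera. I judged level by eye in the last side picture and did not fit it numerically.
- **Jar:** it is upright and within about 1 mm of its starting position.
- **Gripper:** it is open and clear of everything.
- **Disagreement:** the two cameras differ by about 4 mm in y, so I used their mean. The parts went in with little sideways force. In the last check of the coarse sieve's rim the side camera was blocked by the gripper, so only the top camera gave that height.

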